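# Third hand: hold the bottle stop against the sprung fence

### The arm

A 6-joint arm with a two-finger parallel gripper is mounted at the origin on the work surface. World frame = base frame: x ahead of the robot, y to its left, z up, the work surface at z = 0. Lengths are in m, angles in rad, forces in N, time in s.
With the tool pointing down it reaches from about 0.425 to 0.95 m from the base axis. Payload 3.5 kg.
Tool frame: the origin (TCP) lies between the finger pads; the fingertips stand 14 mm ahead of it and the grasp point (between the pads) lies 5 mm behind it; z points along the fingers, y is the direction in which the jaws open and shut (so a half turn about z gives the same grasp; the last joint's range is limited). The gripper opens to 85 mm and grips with 20 to 120 N. Pads are 22 mm wide; open, the fingers measure 114 mm over their backs; the gripper's body (76 mm by 85 mm) begins 54 mm behind the grasp point. The pads swing forward as they close: fully open they stand 13 mm farther back than shut.
Start: joints at [-0.15, 0.286, 1.577, -0, 1.279, -0.15], TCP at [0.675, 0, 0.245] pointing down, gripper open.
Joint ranges: [-2.77, 2.77], [-0.9, 2.22], [0.21, 2.48], [-1.53, 4.67], [0.24, 2.81], [-2.84, 2.84]. Speed limits (rad/s): [2.79, 2.79, 3.14, 3.14, 3.14, 3.14].

### API

Orientations are given as a unit quaternion [x, y, z, w].
In Python, from plant import ctrl gives the robot as it stands. The module is installed in compiled form; this text tells all that it offers.
- The arm moves only by the tool servo_tool, never from a script. Its argument "increments" is text: rows parted by semicolons, each of 7 numbers parted by spaces: the turn, a rotation vector about the tool's x, y, z in rad, then the shift along the tool's x, y, z in cm, then the finger opening in cm, from 0 to 8.54. In form: ax ay az dx dy dz claw; .... A call has 1 to 10 rows; each row is the pose to reach, as a shift and turn from the pose commanded when the call began, along the tool's axes at that moment; what a row does not reach only later rows make up. A row lasts 1/12 s, in which the tool goes at most 41.7 mm and 7.16 degrees, less where a joint would pass 70% of its speed; a pose out of reach is approached as far as the arm can. A call with a gripper value outside its range is refused whole. The fingers move at their own pace and stop on an object; "grip_force" is the grip in N (left out, the last holds). Time passes only in rows, so rows that repeat a pose let the fingers close. It gives the time, the measured TCP pose, the force and the opening at its end, in the units of the state.
- ctrl.get_state(): the state, without advancing time (a new reading comes with each control period).
- ctrl.read_camera(name): name is "scene" or "side" or "wrist"; returns (picture, depth): 384x512x3 uint8, red, green, blue; 384x512 float32, m along the optical axis (not along the pixel's ray), 0 where there is no reading.
- ctrl.camera_info(name): a dict with "camera_matrix" (3x3 intrinsics, pixels), "D" ([k1, k2, p1, p2, k3] as OpenCV has them; the pictures are not rectified), "world_to_cam" (4x4, takes a point from world to camera coordinates). Camera axes: x right, y down, z forward; pixel columns grow to the right and rows downward; lengths in m; the calibration is good to about 2 mm. A picture is of the moment at which its call begins: read the wrist's pose just before it. camera_info takes no time and is no camera call; for the wrist camera it gives the pose at the moment of the call.
- ctrl.sign_off(): hands the job in, once; it reports no verdict.
The state is a dict: "time": time; "qpos": joint angles; "dq": joint speeds; "joint_efforts": joint torques, N m; "eef_pos": TCP position; "tcp_rot": TCP orientation; "contact_force": force on the tool from outside, world axes, zero at the start; "wrist_torque": the same for the moment, N m; "opening": opening from 0.0 (shut) to 1.0 (fully open).
Only numpy, scipy, OpenCV 4.12 (cv2) and the standard library are available. Lean on these libraries where they do the work, as an engineer would, in place of code of your own. Each camera call takes 0.05 s, during which the arm holds its last target.

### The job

Turn the corker table's knob fully anticlockwise to its end stop, so that its stop arm swings clear, then stand the beech bottle stop on the red plate and push it against the sprung steel pad of the fence, square to the pad, centred along it and flat on the plate, so that I can screw it down. Press gently and steadily with about 9 N, which takes the pad back half of its travel (never to the end of it), keep that up for a couple of seconds and finish while still holding the push: do not let go. Leave the bottles, the capper bell and the sizing ring where they stand.

Things in the scene. Friction and masses are not known exactly. Their poses are not given: they have to be found in the camera images.
- base: Bottle table of a corker, fixed to the counter: a red cast-iron plate 235 x 235 mm, 10 mm thick. Origin on the counter at z = 0, axes: x along the fence, y towards the fence (the push direction), z up; the plate reaches from x = -80 to 155 mm and y = -115 to 120 mm. A red fence 120 mm long (x = -60 to 60), top 56 mm above the counter, has its front face at y = 95 mm; the sprung pad stands in front of it. The bottle stop belongs in front of the pad with its centre at x = 0.
- pad (a joint): How far the sprung steel pad is pushed back towards the fence, in m: 0 is free, 0.022 is the end of its travel. It slides along the base's +y on a spring without preload of 800 N/m (0.8 N per mm, about 8.8 N at half travel).
- pad_face (a point): Centre of the pad's front face (it moves with the pad; free, it lies at x = 0, y = 60, z = 29 mm of the base); axes as the base's. The pad is 110 mm long along x, 34 mm high (12 to 46 mm above the counter), 8 mm thick.
- knob (a joint): Angle of the knob in rad: 0 has its stop arm across the place where the bottle stop belongs, 1.5 is the end stop, fully anticlockwise seen from above, with the stop arm clear along the plate's side. It has light friction (0.06 N m) and stays where it is left.
- knob_grip (a point): Point on the knob's upright axis at the height to grip, 60 mm above the counter (it lies at x = 100, y = 30 mm of the base). The black bar grip is 44 mm long along this point's x, 12 mm thick along its y, from 38 to 72 mm above the counter, on a round hub of radius 16 mm. A flat steel stop arm, 12 mm wide, reaches 85 mm out from the axis along this point's -x, 13 to 23 mm above the counter. The point turns with the knob.
- block_center (a point): Centre of the loose beech bottle stop, half-way up (35 mm above its underside). It is an upside-down T: a foot 110 mm (its x) x 56 mm (its y) x 20 mm high with a screw hole near each end, and on its middle an upright 30 mm (x) x 56 mm (y), up to 70 mm above the underside. Either long side may face the pad. About 0.2 kg.
- block: The same beech bottle stop; origin at the centre of its underside, axes as for its centre.
- bottle_a: One of two squat amber glass bottles, 72 mm across, 132 mm high; origin at the centre of its underside. Leave alone.
- bottle_b: The other squat amber glass bottle, same size. Leave alone.
- bell: Stainless crown capper bell, 52 mm across, 62 mm high; origin at the centre of its underside. Leave alone.
- ring: Chrome cork-sizing ring lying flat, 48 mm across, 16 mm high; origin at the centre of its underside. Leave alone.
There are look-alikes about, which are no part of the job. Several things have the shape of the block; the one meant has the colours described above.

How it is judged:
On the way, in this order (a step that is already met when the one before it is completed fails the run):
1. the knob is turned fully anticlockwise (value of joint knob above 1.42 rad), for 0.2 s.
2. the bottle stop is pressed against the pad with 5 to 13 N, flat, square and centred, for 1.5 s (value of joint knob above 1.42 rad and contact force between block and pad between 5 and 13 N and contact force between the fingers and block above 1 N and x of block_center in the frame of base between -0.01 and 0.01 m and z of block_center in the frame of base between 0.04 and 0.0495 m and angle between the y axis of block_center and the y axis of base, either way round below 0.09 rad and angle between block_center's own z axis and vertical below 0.07 rad and linear speed of block below 0.015 m/s), for 1.5 s.
At the end, for the whole second after the job is handed in: Still holding: knob within 0.08 rad of its anticlockwise end stop; fingers press the bottle stop on the pad with 5 to 13 N (pad about 6 to 16 mm back); it is at rest, upright (0.07 rad), on the plate (4.5 mm), square to the pad (0.09 rad), centred along it (10 mm) (all of step 2); the arm keeps its last pose, push and grip.
It fails at once if the pad is driven to the end of its travel (value of joint pad above 0.0212 m).
It fails at once if the first bottle is moved or knocked over (distance of bottle_a from where it was at the start of the episode above 0.025 m or angle between bottle_a's own z axis and vertical above 0.4 rad).
It fails at once if the second bottle is moved or knocked over (distance of bottle_b from where it was at the start of the episode above 0.025 m or angle between bottle_b's own z axis and vertical above 0.4 rad).
It fails at once if the capper bell is moved or knocked over (distance of bell from where it was at the start of the episode above 0.025 m or angle between bell's own z axis and vertical above 0.4 rad).
It fails at once if the sizing ring is moved or knocked over (distance of ring from where it was at the start of the episode above 0.025 m or angle between ring's own z axis and vertical above 0.4 rad).
It also fails if it takes over 72 s, if anything falls off the work surface, if the arm or the gripper's body presses on something with over 40 N, if the wrist force passes 120 N, or if a joint passes its speed limit or range.

## Working session

There is one attempt and no reset: what is moved stays moved. The work goes in short steps, Python scripts to look and compute and a tool call to move; the robot and the scene stay as the last step left them, time stands still between calls to the robot, and variables do not carry over. Pictures are saved under pics/ and viewed, and the job is handed in when it is done.

Besides the shell and the picture viewer there is one more tool, called after "Call:" as name(argument=value, ...), one argument or row to a line, values as JSON. servo_tool: Moves the arm, as the interface text tells. Its arguments: {"type":"object","properties":{"increments":{"type":"string"},"grip_force":{"type":"number"}},"required":["increments"]}

```bash
mkdir -p pics; ls
cat > h.py <<'E'
import numpy as np,cv2
from plant import ctrl
def snap(n,fn):
    i=ctrl.camera_info(n); p,d=ctrl.read_camera(n)
    cv2.imwrite('pics/'+fn+'.png',p[:,:,::-1]); np.savez('pics/'+fn+'.npz',p=p,d=d,K=np.array(i['camera_matrix']),D=np.array(i['D'],float),T=np.array(i['world_to_cam']))
def cloud(fn):
    z=np.load('pics/'+fn+'.npz');p,d=z['p'],z['d'];h,w=d.shape
    u,v=np.meshgrid(np.arange(w),np.arange(h))
    xy=cv2.undistortPoints(np.stack([u,v],-1).reshape(-1,1,2).astype(np.float64),z['K'],z['D']).reshape(h,w,2)
    c=np.dstack([xy*d[...,None],d]); T=np.linalg.inv(z['T'])
    X=c@T[:3,:3].T+T[:3,3]; X[d<=0]=np.nan
    return X,p
E
python3 - <<'E'
from h import *
s=ctrl.get_state();print(s)
for n in('scene','side','wrist'): snap(n,n+'0')
E
```

```text
pics
{'time': 0.0, 'qpos': array([-1.50000609e-01,  2.87166678e-01,  1.57820873e+00,  4.39167872e-05,
        1.27859516e+00, -1.50000894e-01]), 'dq': array([ 0.00061829,  0.00120805,  0.0003524 , -0.00037608, -0.00033124,
       -0.0005214 ]), 'joint_efforts': array([-1.79628755e-04, -4.05981302e+01, -2.92628127e+01, -1.54224781e-04,
        5.81841552e-03,  3.74769741e-06]), 'eef_pos': array([6.74365004e-01, 1.35160604e-04, 2.43929290e-01]), 'tcp_rot': array([ 7.07110671e-01,  7.07101892e-01, -6.88723787e-04, -9.69388750e-04]), 'contact_force': array([ 0.46290203, -0.14327639, -0.28715553]), 'wrist_torque': array([-0.0209238 ,  0.01519651, -0.03233641]), 'opening': 0.9991849816861381}
```

View pics/scene0.png

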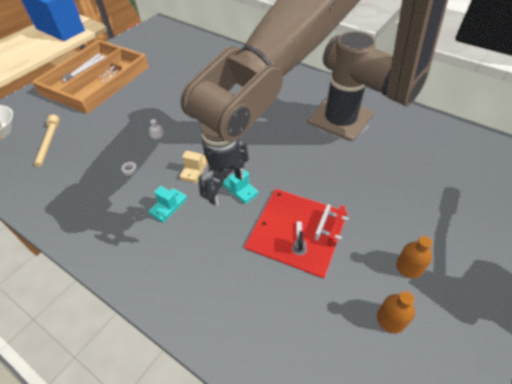

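View pics/side0.png

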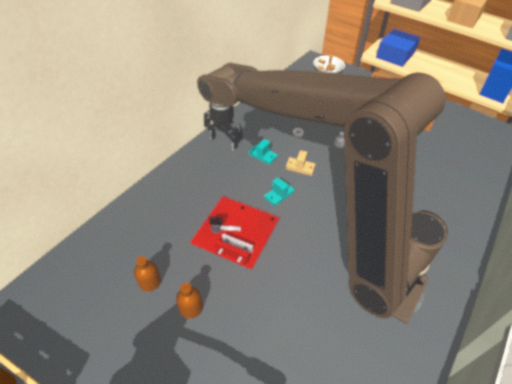

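View pics/wrist0.png

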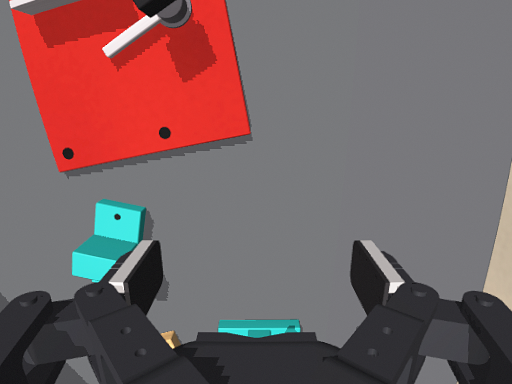

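The things shaped like the block are two turquoise ones at scene px (168,202) and (240,186), which are decoys, and one beech-coloured at scene (193,166) / side (300,163). I choose the beech one. The red plate is at scene (297,232), the bottles at (414,258) and (396,312), the ring at (129,168) and the bell at (155,130). Next I'll take a close crop and measure.

Run:
```python
from h import *
a=cv2.imread('pics/scene0.png')[120:290,110:360];b=cv2.imread('pics/side0.png')[110:280,180:360]
cv2.imwrite('pics/crop0.png',np.hstack([cv2.resize(a,None,fx=1.85,fy=1.85,interpolation=2),cv2.resize(b,None,fx=1.85,fy=1.85,interpolation=2)]))
for n in('scene0','side0','wrist0'):
    X,p=cloud(n);P=p.astype(int);r,g,bl=P[...,0],P[...,1],P[...,2]
    hsv=cv2.cvtColor(p,cv2.COLOR_RGB2HSV);H,S,V=[hsv[...,i].astype(int) for i in range(3)]
    z=X[...,2]
    ok=np.isfinite(z)&(X[...,0]>0.2)&(X[...,0]<1.3)&(abs(X[...,1])<.9)&(z<.2)&(z>-.02)
    for nm,m in dict(red=(H<4)&(S>180),amber=(H>=6)&(H<=14)&(S>200),beech=(H>12)&(H<26)&(S>60)&(S<190)&(V>130),turq=(H>80)&(H<95)&(S>120)).items():
        m=(m&ok).astype(np.uint8); k,l,st,_=cv2.connectedComponentsWithStats(m)
        for i in range(1,k):
            if st[i,4]>40:
                q=X[l==i]; print(n,nm,st[i],np.round(q.mean(0),3),np.round(np.percentile(q,2,0),3),np.round(np.percentile(q,98,0),3))
```

```text
scene0 red [ 246  191  100   86 4277] [0.545 0.124 0.012] [0.429 0.015 0.007] [0.649 0.242 0.056]
scene0 beech [  67   60   75   54 1086] [ 0.385 -0.844  0.035] [ 0.209 -0.886  0.002] [ 0.525 -0.825  0.061]
scene0 beech [ 34 115  26  52 450] [ 0.703 -0.808  0.02 ] [ 0.615 -0.878  0.001] [ 0.798 -0.731  0.037]
scene0 beech [179 151  28  32 598] [ 0.527 -0.275  0.035] [ 0.466 -0.313 -0.   ] [ 0.57  -0.245  0.072]
scene0 beech [409 236  23  41 424] [0.475 0.443 0.092] [0.45  0.416 0.02 ] [0.493 0.466 0.134]
scene0 beech [391 291  24  42 451] [0.638 0.457 0.094] [0.613 0.43  0.022] [0.658 0.479 0.134]
scene0 turq [223 171  35  32 575] [ 0.51  -0.093  0.032] [ 0.479 -0.157  0.006] [ 0.533 -0.05   0.072]
scene0 turq [149 187  37  35 735] [ 0.686 -0.24   0.034] [ 0.627 -0.274  0.007] [ 0.732 -0.22   0.072]
side0 red [ 192  198   86   70 2644] [0.521 0.129 0.014] [0.411 0.015 0.006] [0.642 0.248 0.056]
side0 amber [136 268  16  14 104] [0.61  0.467 0.086] [0.596 0.446 0.072] [0.631 0.482 0.097]
side0 amber [182 285   8   9  44] [0.459 0.44  0.131] [0.449 0.429 0.124] [0.47  0.451 0.135]
side
[... 213 characters left out ...]
  39  30 336] [0.66  0.865 0.1  ] [ 0.589  0.85  -0.002] [0.769 0.895 0.128]
side0 turq [249 139  28  25 393] [ 0.669 -0.237  0.033] [ 0.624 -0.276  0.002] [ 0.726 -0.216  0.073]
side0 turq [265 178  29  28 457] [ 0.495 -0.091  0.035] [ 0.466 -0.154  0.003] [ 0.53  -0.047  0.073]
wrist0 red [   11     0   239   172 29013] [0.534 0.091 0.01 ] [0.42  0.007 0.008] [0.651 0.169 0.011]
wrist0 beech [161 331  14  17 121] [ 0.552 -0.244  0.012] [ 0.54  -0.253  0.001] [ 0.56 -0.24  0.02]
wrist0 turq [  72  199   74   84 3604] [ 0.503 -0.083  0.037] [ 0.475 -0.115  0.005] [ 0.535 -0.049  0.071]
wrist0 turq [ 218  320   83   18 1166] [ 0.676 -0.222  0.016] [ 0.625 -0.229  0.002] [ 0.729 -0.219  0.034]
```

View pics/crop0.png

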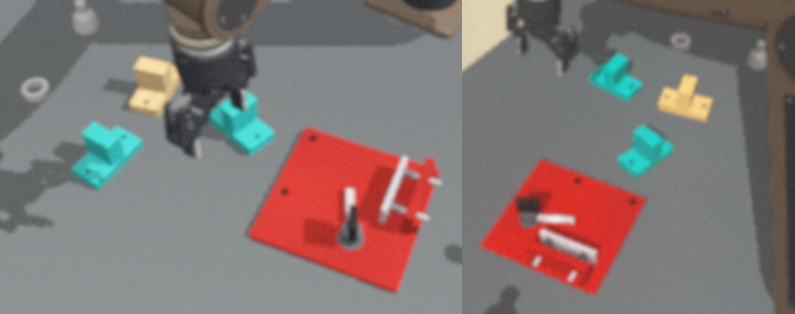

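Run:
```python
from h import *
for n in('scene0','side0','wrist0'):
    X,p=cloud(n);hsv=cv2.cvtColor(p,cv2.COLOR_RGB2HSV).astype(int);H,S,V=hsv[...,0],hsv[...,1],hsv[...,2]
    z=X[...,2]; m=((H<4)|(H>176))&(S>150)&(z>.004)&(z<.016)&(abs(X[...,1]-.12)<.2)&(abs(X[...,0]-.53)<.25)
    q=X[m][:,:2].astype(np.float32)
    print(n,cv2.minAreaRect(q),np.round(cv2.boxPoints(cv2.minAreaRect(q)),3).tolist())
    # knob black / pad things on plate
    m=(z>.035)&(z<.085)&(abs(X[...,1]-.12)<.15)&(abs(X[...,0]-.53)<.15)
    for nm,mm in dict(blk=m&(V<90)&(S<90),white=m&(V>120)&(S<60)).items():
        k,l,st,_=cv2.connectedComponentsWithStats(mm.astype(np.uint8))
        for i in range(1,k):
            if st[i,4]>15:
                q=X[l==i];print(nm,st[i],np.round(q.mean(0),3),np.round(q.min(0),3),np.round(q.max(0),3))
    # beech
    m=(H>12)&(H<26)&(S>60)&(V>110)&(abs(X[...,0]-.52)<.1)&(abs(X[...,1]+.28)<.1)&(z>0.003)
    q=X[m&(z>.06)][:,:2].astype(np.float32)
    if len(q)>10: print('top',cv2.minAreaRect(q))
    q=X[m][:,:2].astype(np.float32)
    if len(q)>10: print('all',cv2.minAreaRect(q))
```

```text
scene0 ((0.5309655666351318, 0.12420186400413513), (0.2345372438430786, 0.23283933103084564), 10.784228324890137) [[0.39399999380111694, 0.21699999272823334], [0.43799999356269836, -0.012000000104308128], [0.6679999828338623, 0.03200000151991844], [0.6240000128746033, 0.26100000739097595]]
blk [297 233   6  18  68] [0.596 0.169 0.06 ] [0.574 0.155 0.036] [0.606 0.179 0.074]
white [317 204  19  32 145] [0.484 0.184 0.044] [0.426 0.165 0.035] [0.536 0.213 0.051]
top ((0.5153149962425232, -0.28280308842658997), (0.03373207151889801, 0.05764121189713478), 14.487136840820312)
all ((0.5061399340629578, -0.28936824202537537), (0.131271094083786, 0.06768285483121872), 14.866012573242188)
side0 ((0.5287430286407471, 0.12883758544921875), (0.23215347528457642, 0.23519015312194824), 10.740675926208496) [[0.3930000066757202, 0.22300000488758087], [0.43700000643730164, -0.00800000037997961], [0.6650000214576721, 0.03500000014901161], [0.6209999918937683, 0.26600000262260437]]
blk [211 218  10   7  66] [0.582 0.169 0.058] [0.567 0.159 0.035] [0.596 0.18  0.074]
white [222 234  31  15 120] [0.48  0
[... 235 characters left out ...]
31270635128021), 15.800795555114746)
wrist0 ((0.5326838493347168, 0.10826452076435089), (0.23506797850131989, 0.19976891577243805), 10.713491439819336) [[0.39899998903274536, 0.1850000023841858], [0.4359999895095825, -0.012000000104308128], [0.6669999957084656, 0.03200000151991844], [0.6299999952316284, 0.2280000001192093]]
blk [134   0  43  17 409] [0.58  0.154 0.058] [0.566 0.148 0.036] [0.596 0.164 0.073]
blk [166   7  15  12  27] [0.593 0.151 0.037] [0.585 0.148 0.035] [0.6   0.157 0.039]
white [ 10   0  25   9 114] [0.438 0.169 0.045] [0.428 0.165 0.043] [0.454 0.173 0.048]
all ((0.5504335165023804, -0.24879120290279388), (0.018622972071170807, 0.015026286244392395), 13.995562553405762)
```

Beech block confirmed in the crop. The base comes out at about (0.494, 0.1165) with yaw 0.1876, and the knob at about (0.5865, 0.165). I'll move so the wrist camera sees the whole knob.

Call:
servo_tool(
  increments="0 0 0 2.5 -3.5 0 8.5; 0 0 0 5 -7 0 8.5; 0 0 0 6 -8.7 0 8.5; 0 0 0 6 -8.7 0 8.5; 0 0 0 6 -8.7 0 8.5",
  grip_force=40,
)

```text
time: 0.57
eef_pos: [0.5873, 0.0607, 0.2453]
tcp_rot: [0.707, 0.708, -0.0, 0.0]
contact_force: [0.5, -0.2, -0.1]
opening: 0.994
```

Run:
```python
from h import *
s=ctrl.get_state();print(s['time'],s['eef_pos'],s['tcp_rot'],s['dq'].max())
snap('wrist','wrist1')
print(np.linalg.inv(np.load('pics/wrist1.npz')['T'])[:3].round(3))
```

```text
0.5667 [0.58732684 0.06065879 0.24528395] [ 7.06601539e-01  7.07611641e-01 -2.05373155e-05  1.76804584e-04] 0.030797584930703163
[[ 1.     0.002  0.001  0.586]
 [ 0.003 -0.962 -0.272  0.13 ]
 [ 0.     0.272 -0.962  0.374]]
```

View pics/wrist1.png

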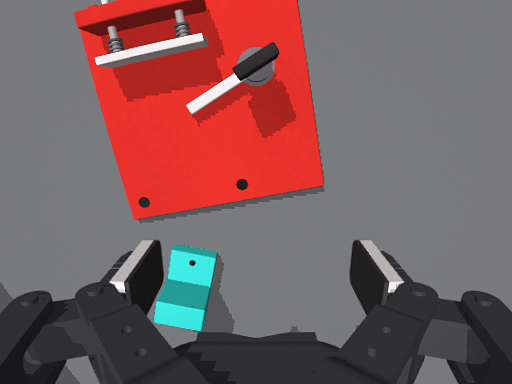

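The view shows the knob bar at px (257,60), its stop arm reaching to (190,108), the pad at (150,48), and a turquoise decoy at (187,285). Measuring the bar, arm and pad.

Run:
```python
from h import *
X,p=cloud('wrist1');hsv=cv2.cvtColor(p,cv2.COLOR_RGB2HSV).astype(int);H,S,V=hsv[...,0],hsv[...,1],hsv[...,2];z=X[...,2]
v,u=np.mgrid[0:384,0:512]
up=v<225
m=((H<4)|(H>176))&(S>150)&(z>.004)&(z<.016)&up
r=cv2.minAreaRect(X[m][:,:2].astype(np.float32));print('plate',r)
def f(nm,m):
    q=X[m][:,:2].astype(np.float32);print(nm,len(q),cv2.minAreaRect(q),np.round(cv2.boxPoints(cv2.minAreaRect(q)),4).tolist(),q.mean(0))
f('bar',(z>.066)&(z<.078)&up&(V<90))
f('arm',(z>.015)&(z<.03)&up&(S<50)&(V>150))
f('pad',(z>.04)&(z<.052)&up&(S<60)&(V>150)&(u<215))
f('fencetop',(z>.05)&(z<.062)&up&(S>150))
```

```text
plate ((0.5307742357254028, 0.11943510174751282), (0.23458483815193176, 0.22225472331047058), 10.745702743530273)
bar 674 ((0.5859299302101135, 0.1638702154159546), (0.04293306916952133, 0.012582790106534958), 32.010093688964844) [[0.5644000172615051, 0.15780000388622284], [0.5710999965667725, 0.14720000326633453], [0.6075000166893005, 0.16990000009536743], [0.6007999777793884, 0.18060000240802765]] [0.585948   0.16377278]
arm 632 ((0.5418651103973389, 0.13693609833717346), (0.06569058448076248, 0.011242005042731762), 31.85295295715332) [[0.5109999775886536, 0.12439999729394913], [0.5169000029563904, 0.11479999870061874], [0.572700023651123, 0.14949999749660492], [0.5667999982833862, 0.1589999943971634]] [0.5407629  0.13610093]
pad 902 ((0.4799032211303711, 0.18606498837471008), (0.10935873538255692, 0.02255944535136223), 10.744645118713379) [[0.42410001158714294, 0.18700000643730164], [0.42829999327659607, 0.1648000031709671], [0.5357000231742859, 0.18520000576972961], [0.531499981880188, 0.20730000734329224]] [0.48258647 0.17902264]
fencetop 1620 ((0.5127164125442505, 0.20365002751350403), (0.039186570793390274, 0.19538550078868866), 80.99291229248047) [[0.4131999909877777, 0.1995999962091446], [0.6061000227928162, 0.16899999976158142], [0.6122999787330627, 0.2076999992132187], [0.41929998993873596, 0.23829999566078186]] [0.4607828  0.21205103]
```

Call:
servo_tool(
  increments="0 0 0.12 3.4 0 2 5; 0 0 0.24 6.8 -0.1 4 5; 0 0 0.36 10.32 -0.13 6 5; 0 0 0.48 10.32 -0.13 6 5; 0 0 0.6 10.32 -0.13 8 5; 0 0 0.72 10.32 -0.13 8 5; 0 0 0.84 10.32 -0.13 8 5; 0 0 0.96 10.32 -0.13 8 5; 0 0 1.012 10.32 -0.13 8 5; 0 0 1.012 10.32 -0.13 8 5",
)

```text
time: 1.45
eef_pos: [0.588, 0.1624, 0.165]
tcp_rot: [0.962, 0.275, 0.0, 0.0]
contact_force: [-0.5, -0.1, -0.9]
opening: 0.59
```

Run:
```python
from h import *
from scipy.spatial.transform import Rotation as R
s=ctrl.get_state();M=R.from_quat(s['tcp_rot']).as_matrix();print(s['eef_pos'],M.round(3),np.degrees(np.arctan2(M[1,1],M[0,1])),s['qpos'])
snap('wrist','wrist2')
```

```text
[0.58802712 0.16240195 0.16504405] [[ 0.849  0.528  0.   ]
 [ 0.528 -0.849 -0.   ]
 [ 0.     0.    -1.   ]] -58.10173670219729 [ 1.03378526e-01  2.21811287e-01  1.80796070e+00 -2.19211695e-04
  1.11154695e+00  1.11754225e+00]
```

View pics/wrist2.png

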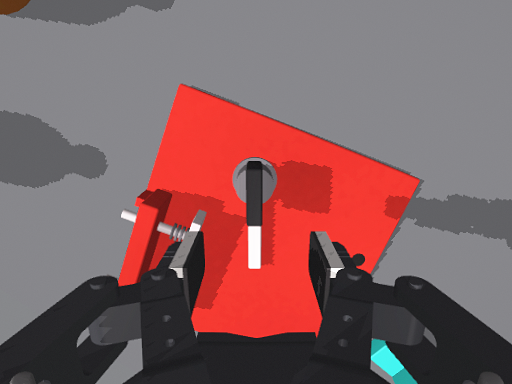

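The bar lies lengthwise between the fingers and is aligned. Going down and closing.

Call:
servo_tool(
  increments="0 0 0 -0.1 -0.2 3 5; 0 0 0 -0.1 -0.2 6 5; 0 0 0 -0.1 -0.2 9 5; 0 0 0 -0.1 -0.2 10.6 5; 0 0 0 -0.1 -0.2 10.6 5; 0 0 0 -0.1 -0.2 10.6 0.6; 0 0 0 -0.1 -0.2 10.6 0.6; 0 0 0 -0.1 -0.2 10.6 0.6; 0 0 0 -0.1 -0.2 10.6 0.6; 0 0 0 -0.1 -0.2 10.6 0.6",
  grip_force=40,
)

```text
time: 2.33
eef_pos: [0.587, 0.1639, 0.0618]
tcp_rot: [0.961, 0.276, 0.003, 0.001]
contact_force: [2.0, -4.3, 3.3]
opening: 0.132
```

Call:
servo_tool(
  increments="0 0 -0.1 0 0 0 0.6; 0 0 -0.2 0 0 0 0.6; 0 0 -0.3 0 0 0 0.6; 0 0 -0.4 0 0 0 0.6; 0 0 -0.5 0 0 0 0.6; 0 0 -0.6 0 0 0 0.6; 0 0 -0.7 0 0 0 0.6; 0 0 -0.8 0 0 0 0.6; 0 0 -0.9 0 0 0 0.6; 0 0 -1 0 0 0 0.6",
)

```text
time: 3.17
eef_pos: [0.5866, 0.1641, 0.0618]
tcp_rot: [0.71, 0.704, 0.001, 0.001]
contact_force: [1.8, -2.9, 4.1]
opening: 0.133
```

Call:
servo_tool(
  increments="0 0 -0.06 0 0 0 0.6; 0 0 -0.1 0 0 0 0.6; 0 0 -0.14 0 0 0 0.6; 0 0 -0.16 0 0 0 0.6; 0 0 -0.16 0 0 0 0.6; 0 0 -0.16 0 0 0 0.6",
)

```text
time: 3.67
eef_pos: [0.5866, 0.1641, 0.0618]
tcp_rot: [0.655, 0.756, 0.002, 0.001]
contact_force: [1.0, -3.8, 5.4]
opening: 0.127
```

Run:
```python
from h import *
from scipy.spatial.transform import Rotation as R
s=ctrl.get_state();M=R.from_quat(s['tcp_rot']).as_matrix();a=np.degrees(np.arctan2(M[1,1],M[0,1]));print(s['eef_pos'],a,'knob rad',np.radians(a+90-10.745),s['qpos'],s['contact_force'],s['wrist_torque'])
```

```text
[0.5865693  0.16408824 0.06177498] 8.21988059317676 knob rad 1.5267246791398248 [ 1.06204618e-01  3.53160038e-01  1.85868682e+00  4.48752275e-04
  9.25837208e-01 -3.75288528e-02] [ 0.99344429 -3.78701173  5.3882872 ] [-0.56568294  0.05691934 -0.86113237]
```

The torque shows it is at the stop, with the tool at about 1.527 rad. Releasing, rising and checking by camera.

Call:
servo_tool(
  increments="0 0 0 0 0 0 4; 0 0 0 0 0 0 4; 0 0 0 0 0 0 4; 0 0 0 0 0 -3 5; 0 0 0 0 0 -7 6; 0 0 0 0 0 -11 8.5; 0 0 0 -4 0 -15 8.5; 0 0 0 -8 0 -18 8.5; 0 0 0 -10 0 -19 8.5; 0 0 0 -10 0 -19 8.5",
)

```text
time: 4.5
eef_pos: [0.6024, 0.0614, 0.2552]
tcp_rot: [0.654, 0.756, 0.002, 0.005]
contact_force: [0.1, 0.4, 1.7]
opening: 0.997
```

Run:
```python
from h import *
s=ctrl.get_state();print(s['eef_pos'],s['tcp_rot'],s['dq'].max(),s['contact_force'])
snap('wrist','wrist3')
X,p=cloud('wrist3');hsv=cv2.cvtColor(p,cv2.COLOR_RGB2HSV).astype(int);H,S,V=hsv[...,0],hsv[...,1],hsv[...,2];z=X[...,2]
v,u=np.mgrid[0:384,0:512];up=v<225
def f(nm,m):
    q=X[m][:,:2].astype(np.float32);print(nm,len(q),cv2.minAreaRect(q),q.mean(0))
f('bar',(z>.066)&(z<.078)&up&(V<90))
f('plate',((H<4)|(H>176))&(S>150)&(z>.004)&(z<.016)&up)
```

```text
[0.6023573  0.06142613 0.25524432] [0.65398427 0.75649153 0.00215842 0.00452442] 0.062335131723654624 [0.11261701 0.41310985 1.73087652]
bar 632 ((0.5861178040504456, 0.16355641186237335), (0.012091903015971184, 0.043069738894701004), 6.754293918609619) [0.5860522  0.16358143]
plate 34346 ((0.530748188495636, 0.11872927844524384), (0.23444540798664093, 0.22159242630004883), 10.609247207641602) [0.53287905 0.11621955]
```

View pics/wrist3.png

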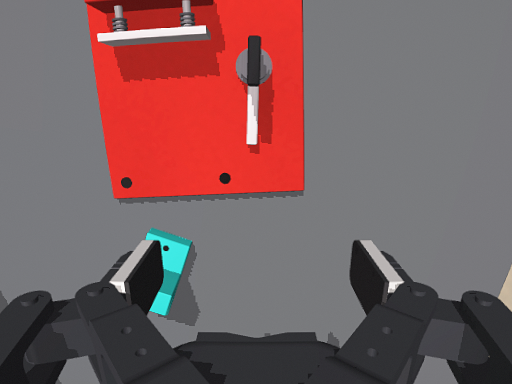

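Bar angle is 96.75°, so the knob is at about 1.502 rad, its end stop. Now to look at the beech block.

Call:
servo_tool(
  increments="0 0 -0.02 -3.9 -1.4 0 8.5; 0 0 -0.04 -7.8 -2.8 0 8.5; 0 0 -0.06 -11.7 -4.2 0 8.5; 0 0 -0.08 -15.6 -5.5 0 8.5; 0 0 -0.1 -19.5 -6.9 0 8.5; 0 0 -0.12 -23.4 -8.3 0 8.5; 0 0 -0.12 -27.3 -9.7 0 8.5; 0 0 -0.12 -31.2 -11 0 8.5; 0 0 -0.12 -35 -12.5 0 8.5; 0 0 -0.12 -38 -14 0 8.5",
)

```text
time: 5.38
eef_pos: [0.5163, -0.3318, 0.2469]
tcp_rot: [0.606, 0.795, 0.0, -0.002]
contact_force: [0.1, -0.3, 0.0]
opening: 0.996
```

Call:
servo_tool(
  increments="0 0 0 0 0 0 8.5; 0 0 0 0 0 0 8.5; 0 0 0 0 0 0 8.5",
)

```text
time: 5.63
eef_pos: [0.5171, -0.3293, 0.2475]
tcp_rot: [0.606, 0.795, 0.001, -0.002]
contact_force: [1.0, 0.0, 0.2]
opening: 0.996
```

Run:
```python
from h import *
from scipy.spatial.transform import Rotation as R
s=ctrl.get_state();M=R.from_quat(s['tcp_rot']).as_matrix();a=np.degrees(np.arctan2(M[1,1],M[0,1]));print(s['eef_pos'],a,s['dq'].max(),s['contact_force'],M.round(3))
snap('wrist','wrist4')
X,p=cloud('wrist4');hsv=cv2.cvtColor(p,cv2.COLOR_RGB2HSV).astype(int);H,S,V=hsv[...,0],hsv[...,1],hsv[...,2];z=X[...,2]
b=(H>10)&(H<28)&(S>50)&(V>90)&(abs(X[...,0]-.515)<.1)&(abs(X[...,1]+.28)<.1)
def f(nm,m):
    q=X[m][:,:2].astype(np.float32);print(nm,len(q),cv2.minAreaRect(q),q.mean(0))
f('top',b&(z>.064)&(z<.076)); f('foot',b&(z>.014)&(z<.026)); f('both',b&(z>.014))
```

```text
[ 0.51707881 -0.32933421  0.24752356] 15.395407471632737 0.02102312406946558 [1.01597332 0.02284253 0.20854656] [[-0.265  0.964 -0.002]
 [ 0.964  0.265  0.003]
 [ 0.003 -0.001 -1.   ]]
top 1854 ((0.5127506852149963, -0.28337860107421875), (0.029346127063035965, 0.055591288954019547), 16.300411224365234) [ 0.5125947  -0.28268138]
foot 3436 ((0.5126758813858032, -0.2834058105945587), (0.1097344234585762, 0.05594843626022339), 17.258052825927734) [ 0.5117007  -0.28273383]
both 5290 ((0.5126758813858032, -0.2834058105945587), (0.1097344234585762, 0.05594843626022339), 17.258052825927734) [ 0.51201403 -0.28271613]
```

View pics/wrist4.png

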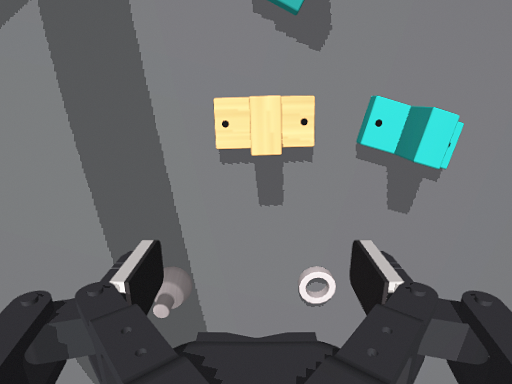

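The beech block is centred near px (265,123). The ring at (317,286), the bell at (165,295) and the turquoise block at (410,133) are clear of the descent. Block centre is (0.5127,-0.2834) at about 17°. Descending over the upright.

Call:
servo_tool(
  increments="0 0 -0.03 2.5 0.4 0 7; 0 0 -0.03 4.54 0.79 2 7; 0 0 -0.03 4.54 0.79 5 7; 0 0 -0.03 4.54 0.79 8.5 7; 0 0 -0.03 4.54 0.79 12 7; 0 0 -0.03 4.54 0.79 15 7; 0 0 -0.03 4.54 0.79 17 7; 0 0 -0.03 4.54 0.79 17 7; 0 0 -0.03 4.54 0.79 17 7",
)

```text
time: 6.43
eef_pos: [0.5125, -0.2829, 0.0782]
tcp_rot: [0.593, 0.805, 0.0, -0.002]
contact_force: [0.4, 0.4, 0.6]
opening: 0.818
```

Run:
```python
from h import *
from scipy.spatial.transform import Rotation as R
s=ctrl.get_state();M=R.from_quat(s['tcp_rot']).as_matrix();a=np.degrees(np.arctan2(M[1,1],M[0,1]));print(s['eef_pos'],a,s['contact_force'])
d=np.array([.5127,-.2834,.040])-s['eef_pos'];print(M.T@d*100)
```

```text
[ 0.51248338 -0.28291862  0.07816988] 17.202118080914044 [0.39979492 0.43524892 0.6298771 ]
[-0.06332155  0.01278637  3.816806  ]
```

Call:
servo_tool(
  increments="0 0 0 0 0 1.5 7; 0 0 0 0 0 3 7; 0 0 0 0 0 3.7 7; 0 0 0 0 0 3.7 7; 0 0 0 0 0 3.7 2; 0 0 0 0 0 3.7 2; 0 0 0 0 0 3.7 2; 0 0 0 0 0 3.7 2; 0 0 0 0 0 3.7 2; 0 0 0 0 0 3.7 2",
  grip_force=80,
)

```text
time: 7.27
eef_pos: [0.5137, -0.2859, 0.044]
tcp_rot: [0.594, 0.804, 0.0, 0.001]
contact_force: [1.0, 0.8, 6.0]
opening: 0.34
```

Run:
```python
from h import *
snap('wrist','wrist5');s=ctrl.get_state();print(s['eef_pos'],s['tcp_rot'],s['opening'],s['contact_force'])
```

```text
[ 0.51371588 -0.28586649  0.04399348] [5.94309542e-01 8.04235167e-01 1.20395673e-06 1.40187600e-03] 0.3420973490887411 [0.36650537 0.75503184 6.35109961]
```

View pics/wrist5.png

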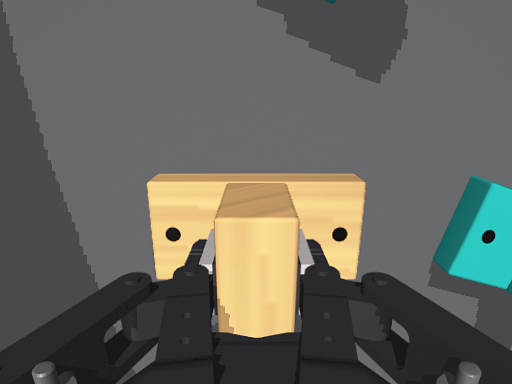

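The upright is gripped (29 mm opening) and the block is square in the jaws. Lifting and carrying it over.

Call:
servo_tool(
  increments="0 0 0 0 0 -2 2; 0 0 0 0 0 -5 2; 0 0 0 0 0 -9 2; 0 0 0 0 0 -13 2; 0 0 0.02 3 0.7 -15 2; 0 0 0.04 7 1.7 -15 2; 0 0 0.06 11 2.7 -15 2; 0 0 0.08 15 3.7 -15 2; 0 0 0.1 19 4.7 -15 2; 0 0 0.111 22 5.4 -15 2",
)

```text
time: 8.15
eef_pos: [0.4981, -0.056, 0.1911]
tcp_rot: [0.638, 0.77, -0.0, -0.001]
contact_force: [0.9, -0.5, -1.4]
opening: 0.344
```

Call:
servo_tool(
  increments="0 0 0 3 0.4 0 2; 0 0 0 5 0.8 0 2; 0 0 0 5 0.8 0 2; 0 0 0 5 0.8 0 2; 0 0 0 5 0.8 0 2",
)

```text
time: 8.57
eef_pos: [0.4979, -0.0087, 0.1918]
tcp_rot: [0.638, 0.77, -0.0, -0.0]
contact_force: [0.1, 0.1, -1.2]
opening: 0.341
```

```bash
cat > m.py <<'E'
from h import *
import sys
from scipy.spatial.transform import Rotation as R
O=np.array([.4933,.1158]);psi=np.radians(10.72);B=np.array([[np.cos(psi),np.sin(psi)],[-np.sin(psi),np.cos(psi)]])
fn=sys.argv[1]
s=ctrl.get_state();M=R.from_quat(s['tcp_rot']).as_matrix();e=s['eef_pos']
a=np.degrees(np.arctan2(M[1,1],M[0,1]))
print('t',s['time'],'tcp',e.round(4),'yaw',a.round(2),'tilt',M[2].round(4),'F',s['contact_force'].round(1),'op',round(s['opening'],3))
print('tcp base mm',(B@(e[:2]-O)*1e3).round(1),'F base',(B@s['contact_force'][:2]).round(1))
snap('wrist',fn)
X,p=cloud(fn);hsv=cv2.cvtColor(p,cv2.COLOR_RGB2HSV).astype(int);H,S,V=hsv[...,0],hsv[...,1],hsv[...,2];z=X[...,2]
b=(H>10)&(H<28)&(S>50)&(V>90)&(np.linalg.norm(X[...,:2]-e[:2],axis=-1)<.09)
zf=e[2]-.040
for nm,lo,hi in(('top',.05,.09),('foot',.006,.032)):
    m=b&(z>zf+lo)&(z<zf+hi)
    n=np.bincount((z[m]*1000).astype(int)).argmax()/1000 if m.any() else 0
    mm=m&(abs(z-n)<.004);q=X[mm];
    if len(q)<30: print(nm,'few');continue
    r=cv2.minAreaRect(q[:,:2].astype(np.float32));bx=cv2.boxPoints(r)
    print(nm,len(q),'z',np.median(q[:,2]).round(4),'rect',np.round(r[1],4),round(r[2],2),'corners base mm',((bx-O)@B.T*1e3).round(1).tolist())
    A=np.c_[q,np.ones(len(q))];c=np.linalg.lstsq(np.c_[q[:,:2],np.ones(len(q))],q[:,2],rcond=None)[0];print('  slope',c[:2].round(3))
E
python3 m.py wrist6
```

```text
t 8.5667 tcp [ 0.4979 -0.0087  0.1918] yaw 10.72 tilt [-1.0e-04 -1.1e-03 -1.0e+00] F [ 0.1  0.1 -1.2] op 0.341
tcp base mm [ -18.6 -123.2] F base [0.1 0. ]
top 9776 z 0.2174 rect [0.0556 0.0527] 62.32 corners base mm [[-56.9, -122.7], [-15.6, -155.4], [19.0, -111.8], [-22.3, -79.1]]
  slope [-0.002 -0.009]
foot 10449 z 0.1674 rect [0.1101 0.0557] 10.72 corners base mm [[-74.5, -92.1], [-74.5, -147.8], [35.6, -147.8], [35.6, -92.1]]
  slope [-0.001 -0.008]
```

View pics/wrist6.png

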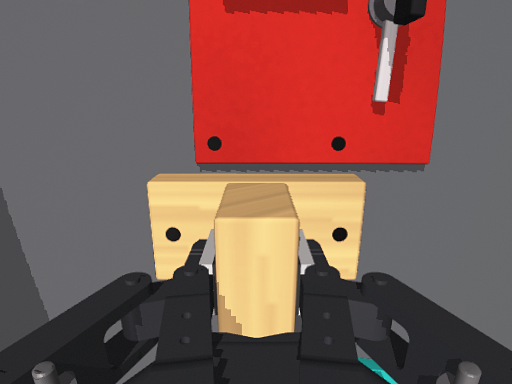

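Block in hand: the foot is square at 10.72°, with its centre offset (-0.85,+3.2) mm from the TCP and its underside 44.4 mm below it. Moving over the plate, short of the pad, and then down.

Call:
servo_tool(
  increments="0 0 0 3.5 0.5 0 2; 0 0 0 7 1 0 2; 0 0 0 10.5 1.5 0 2; 0 0 0 13.8 1.95 0 2; 0 0 0 13.8 1.95 3 2; 0 0 0 13.8 1.95 6 2; 0 0 0 13.8 1.95 9 2; 0 0 0 13.8 1.95 11.5 2; 0 0 0 13.8 1.95 12.5 2; 0 0 0 13.8 1.95 12.5 2",
)

```text
time: 9.45
eef_pos: [0.4897, 0.1297, 0.0643]
tcp_rot: [0.639, 0.769, -0.002, -0.002]
contact_force: [-0.5, 0.5, -1.8]
opening: 0.343
```

Call:
servo_tool(
  increments="0 0 0 0 0 0 2; 0 0 0 0 0 0 2; 0 0 0 0 0 0 2",
)

```text
time: 9.7
eef_pos: [0.4937, 0.1307, 0.0695]
tcp_rot: [0.638, 0.77, 0.001, 0.002]
contact_force: [-0.4, -0.3, -1.7]
opening: 0.342
```

```bash
python3 m.py wrist7
```

```text
t 9.7 tcp [0.4937 0.1307 0.0695] yaw 10.69 tilt [-6.0e-04  4.3e-03 -1.0e+00] F [-0.4 -0.3 -1.7] op 0.342
tcp base mm [ 3.1 14.6] F base [-0.4 -0.2]
top 9733 z 0.0952 rect [0.0515 0.0554] 47.98 corners base mm [[-34.6, 27.3], [-1.1, -16.7], [39.9, 14.4], [6.4, 58.5]]
  slope [ 0.003 -0.008]
foot 10398 z 0.0452 rect [0.1098 0.0556] 10.76 corners base mm [[-52.4, 45.7], [-52.3, -10.0], [57.5, -9.9], [57.5, 45.7]]
  slope [ 0.004 -0.007]
```

View pics/wrist7.png

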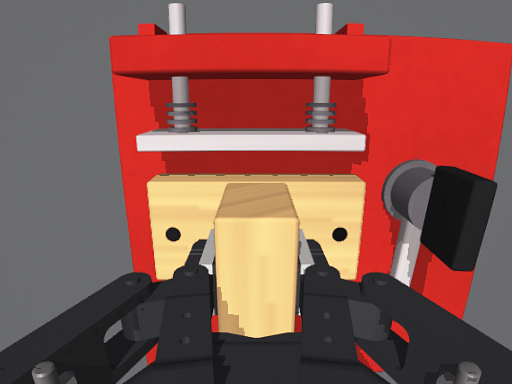

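Block is about 18 mm short of centre pose, 15 mm above the plate and about 2.6 mm off in +x. Correcting x and lowering gently.

Call:
servo_tool(
  increments="0 0 0 0 -0.1 0.5 2; 0 0 0 0 -0.22 0.9 2; 0 0 0 0 -0.22 1.2 2; 0 0 0 0 -0.22 1.4 2; 0 0 0 0 -0.22 1.4 2; 0 0 0 0 -0.22 1.4 2; 0 0 0 0 -0.22 1.4 2",
)

```text
time: 10.33
eef_pos: [0.4894, 0.1306, 0.054]
tcp_rot: [0.638, 0.77, -0.0, -0.0]
contact_force: [-4.1, 0.2, 6.3]
opening: 0.337
```

```bash
python3 m.py wrist8
python3 - <<'E'
from h import *
for i in range(4):
    ctrl.read_camera('wrist');s=ctrl.get_state();print(s['time'],s['eef_pos'].round(4),s['contact_force'].round(1))
E
```

```text
t 10.3333 tcp [0.4894 0.1306 0.054 ] yaw 10.73 tilt [ 0.     -0.0013 -1.    ] F [-4.1  0.2  6.3] op 0.337
tcp base mm [-1.1 15.2] F base [-3.9  1. ]
top 9787 z 0.0797 rect [0.0525 0.0551] 47.95 corners base mm [[-39.5, 27.4], [-6.2, -16.5], [35.6, 15.3], [2.3, 59.1]]
  slope [ 0.001 -0.011]
foot 10442 z 0.0297 rect [0.1098 0.0559] 10.84 corners base mm [[-56.6, 46.3], [-56.5, -9.6], [53.3, -9.4], [53.2, 46.5]]
  slope [ 0.   -0.01]
10.4333 [0.4894 0.1306 0.0541] [-2.9 -0.8  4.5]
10.4833 [0.4894 0.1306 0.054 ] [-3.7 -0.4  6.2]
10.5333 [0.4894 0.1306 0.054 ] [-4.8  0.5  5. ]
10.5833 [0.4894 0.1306 0.054 ] [-3.4  0.1  5.4]
```

It is on the plate with about 7 N downward. Advancing in small steps, easing the load a little.

Call:
servo_tool(
  increments="0 0 0 0.2 0.1 -0.1 2; 0 0 0 0.4 0.1 -0.1 2; 0 0 0 0.6 0.1 -0.1 2; 0 0 0 0.8 0.1 -0.1 2; 0 0 0 1 0.1 -0.1 2; 0 0 0 1.2 0.1 -0.1 2; 0 0 0 1.4 0.1 -0.1 2; 0 0 0 1.6 0.1 -0.1 2; 0 0 0 1.6 0.1 -0.1 2; 0 0 0 1.6 0.1 -0.1 2",
)

```text
time: 11.42
eef_pos: [0.4875, 0.1463, 0.0542]
tcp_rot: [0.638, 0.77, -0.0, 0.0]
contact_force: [0.9, -1.3, -2.7]
opening: 0.344
```

```bash
python3 m.py wrist9
```

```text
t 11.4167 tcp [0.4875 0.1463 0.0542] yaw 10.74 tilt [-4.e-04 -4.e-04 -1.e+00] F [ 0.9 -1.3 -2.7] op 0.344
tcp base mm [-0. 31.] F base [ 0.6 -1.4]
top 9799 z 0.0798 rect [0.0561 0.0518] 62.44 corners base mm [[-38.6, 31.1], [2.1, -1.0], [36.8, 43.0], [-3.8, 75.1]]
  slope [ 0.001 -0.011]
foot 8576 z 0.0299 rect [0.1098 0.0514] 10.86 corners base mm [[-55.6, 57.6], [-55.5, 6.2], [54.3, 6.5], [54.2, 57.9]]
  slope [-0.002  0.002]
```

View pics/wrist9.png

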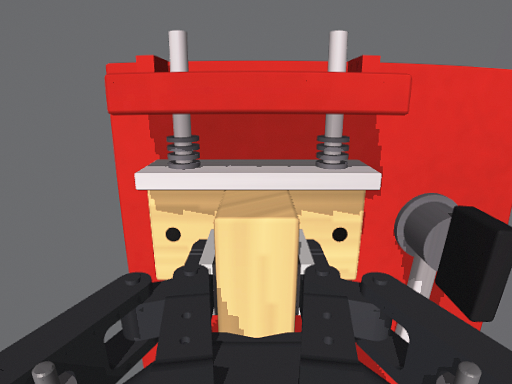

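Contact is just starting (Fy about -1.4 N, block front at about y = 62). Pressing on slowly.

Call:
servo_tool(
  increments="0 0 0 0.1 0 0.05 2; 0 0 0 0.2 0 0.05 2; 0 0 0 0.3 0 0.05 2; 0 0 0 0.4 0 0.05 2; 0 0 0 0.5 0 0.05 2; 0 0 0 0.6 0 0.05 2; 0 0 0 0.7 0 0.05 2; 0 0 0 0.7 0 0.05 2; 0 0 0 0.7 0 0.05 2; 0 0 0 0.7 0 0.05 2",
)

```text
time: 12.3
eef_pos: [0.4865, 0.1526, 0.0541]
tcp_rot: [0.638, 0.77, -0.001, 0.001]
contact_force: [-0.8, -6.1, 1.3]
opening: 0.34
```

```bash
cat >> m.py <<'E'
v,u=np.mgrid[0:384,0:512]
m=(z>.040)&(z<.052)&(S<60)&(V>110)&(v<215)
q=X[m];yb=((q[:,:2]-O)@B.T*1e3)
if len(q)>30:
    # front edge per x slice
    for x0 in(-45,-30,30,45):
        k=abs(yb[:,0]-x0)<6
        if k.sum()>5: print('pad x',x0,'front y',np.percentile(yb[k,1],[0,3,10]).round(1),'back',yb[k,1].max().round(1))
E
python3 m.py wrist10
```

```text
t 12.3 tcp [0.4865 0.1526 0.0541] yaw 10.76 tilt [-1.6e-03 -2.0e-04 -1.0e+00] F [-0.8 -6.1  1.3] op 0.34
tcp base mm [ 0.2 37.4] F base [-1.9 -5.9]
top 9784 z 0.0797 rect [0.0555 0.0512] 62.91 corners base mm [[-37.9, 37.6], [2.5, 6.2], [36.5, 50.0], [-3.9, 81.4]]
  slope [-0.    -0.012]
foot 8537 z 0.0298 rect [0.1101 0.0518] 10.29 corners base mm [[-55.5, 64.6], [-55.9, 12.8], [54.2, 12.0], [54.6, 63.7]]
  slope [-0.001  0.002]
pad x -45 front y [68.1 68.5 69.2] back 76.4
pad x -30 front y [68.1 68.5 69.2] back 80.7
pad x 30 front y [68.4 68.7 69.4] back 78.4
pad x 45 front y [68.4 68.8 69.5] back 76.4
```

View pics/wrist10.png

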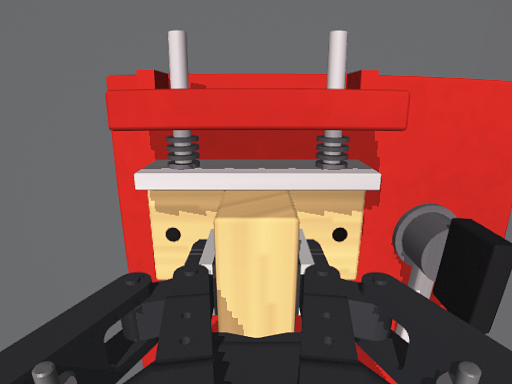

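Pad is about 8 mm back and Fy about 6 N, so the two agree. A further 3 mm, then hold.

Call:
servo_tool(
  increments="0 0 0 0.05 0 0 2; 0 0 0 0.1 0 0 2; 0 0 0 0.15 0 0 2; 0 0 0 0.2 0 0 2; 0 0 0 0.25 0 0 2; 0 0 0 0.3 0 0 2; 0 0 0 0.3 0 0 2; 0 0 0 0.3 0 0 2; 0 0 0 0.3 0 0 2; 0 0 0 0.3 0 0 2",
)

```text
time: 13.18
eef_pos: [0.4861, 0.1549, 0.0541]
tcp_rot: [0.638, 0.77, -0.001, 0.001]
contact_force: [-0.6, -7.8, 1.5]
opening: 0.339
```

Call:
servo_tool(
  increments="0 0 0 0 0 0 2; 0 0 0 0 0 0 2; 0 0 0 0 0 0 2; 0 0 0 0 0 0 2; 0 0 0 0 0 0 2; 0 0 0 0 0 0 2; 0 0 0 0 0 0 2; 0 0 0 0 0 0 2; 0 0 0 0 0 0 2; 0 0 0 0 0 0 2",
)

```text
time: 14.02
eef_pos: [0.4861, 0.1549, 0.0541]
tcp_rot: [0.638, 0.77, -0.001, 0.001]
contact_force: [-1.4, -7.8, 0.8]
opening: 0.341
```

```bash
python3 m.py wrist11
python3 - <<'E'
from h import *
snap('scene','scene1');snap('side','side1')
a=cv2.imread('pics/scene1.png')[120:345,100:450];b=cv2.imread('pics/side1.png')[110:335,120:360]
cv2.imwrite('pics/crop1.png',cv2.resize(np.hstack([a,b]),None,fx=1.35,fy=1.35,interpolation=2))
E
```

```text
t 14.0167 tcp [0.4861 0.1549 0.0541] yaw 10.77 tilt [-2.9e-03 -3.0e-04 -1.0e+00] F [-1.4 -7.8  0.8] op 0.341
tcp base mm [ 0.2 39.7] F base [-2.8 -7.4]
top 9764 z 0.0797 rect [0.0531 0.055 ] 47.99 corners base mm [[-38.8, 51.7], [-5.5, 7.9], [36.7, 40.1], [3.4, 83.9]]
  slope [ 0.    -0.014]
foot 8511 z 0.0298 rect [0.11   0.0515] 10.42 corners base mm [[-55.3, 66.5], [-55.6, 15.0], [54.3, 14.4], [54.6, 65.9]]
  slope [-0.001 -0.   ]
pad x -45 front y [70.5 70.9 71.5] back 78.5
pad x -30 front y [70.7 70.9 71.6] back 79.2
pad x 30 front y [70.3 71.  71.7] back 83.0
pad x 45 front y [70.1 70.6 71.4] back 78.8
```

View pics/crop1.png

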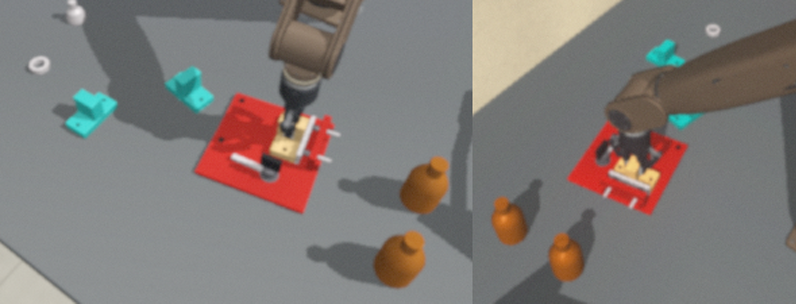

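View pics/wrist11.png

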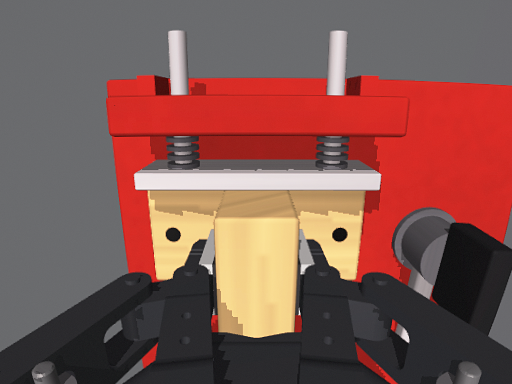

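The pad is about 10.5–11 mm back, the block is flat (foot top z = 29.8 mm), square (within 0.5°) and centred (x about -0.5 mm). Holding 1.7 s more, then handing in.

Call:
servo_tool(
  increments="0 0 0 0.03 0 0 2; 0 0 0 0.03 0 0 2; 0 0 0 0.03 0 0 2; 0 0 0 0.03 0 0 2; 0 0 0 0.03 0 0 2; 0 0 0 0.03 0 0 2; 0 0 0 0.03 0 0 2; 0 0 0 0.03 0 0 2; 0 0 0 0.03 0 0 2; 0 0 0 0.03 0 0 2",
)

```text
time: 15.0
eef_pos: [0.4861, 0.1551, 0.0541]
tcp_rot: [0.638, 0.77, -0.001, 0.001]
contact_force: [-1.1, -8.8, 1.4]
opening: 0.34
```

Call:
servo_tool(
  increments="0 0 0 0 0 0 2; 0 0 0 0 0 0 2; 0 0 0 0 0 0 2; 0 0 0 0 0 0 2; 0 0 0 0 0 0 2; 0 0 0 0 0 0 2; 0 0 0 0 0 0 2; 0 0 0 0 0 0 2; 0 0 0 0 0 0 2; 0 0 0 0 0 0 2",
)

```text
time: 15.83
eef_pos: [0.486, 0.1551, 0.0541]
tcp_rot: [0.638, 0.77, -0.001, 0.001]
contact_force: [-1.4, -8.2, 1.6]
opening: 0.339
```

```bash
python3 m.py wrist12
python3 - <<'E'
from h import *
X,p=cloud('wrist12');hsv=cv2.cvtColor(p,cv2.COLOR_RGB2HSV).astype(int);z=X[...,2];v,u=np.mgrid[0:384,0:512]
m=(z>.066)&(z<.078)&(hsv[...,2]<90)&(u>400)
q=X[m][:,:2].astype(np.float32)
print('knob',len(q),cv2.minAreaRect(q) if len(q)>5 else 0)
E
```

```text
t 15.8333 tcp [0.486  0.1551 0.0541] yaw 10.78 tilt [-3.1e-03 -4.0e-04 -1.0e+00] F [-1.4 -8.2  1.6] op 0.339
tcp base mm [ 0.2 39.9] F base [-2.9 -7.8]
top 9766 z 0.0797 rect [0.0559 0.0514] 62.5 corners base mm [[-38.3, 40.1], [2.1, 8.3], [36.7, 52.2], [-3.7, 84.0]]
  slope [ 0.001 -0.013]
foot 8505 z 0.0298 rect [0.1095 0.0518] 10.75 corners base mm [[-55.3, 66.5], [-55.3, 14.7], [54.2, 14.7], [54.2, 66.5]]
  slope [-0.001 -0.   ]
pad x -45 front y [70.7 71.1 71.8] back 78.8
pad x -30 front y [70.6 71.1 71.8] back 79.4
pad x 30 front y [70.3 70.8 71.6] back 80.5
pad x 45 front y [70.3 70.8 71.6] back 78.9
knob 2564 ((0.5854536294937134, 0.16566842794418335), (0.013626983389258385, 0.042486581951379776), 6.7814860343933105)
```

Everything is within the limits, and the knob is still at about 1.50 rad. Handing in.

```bash
python3 -c "
from plant import ctrl
print(ctrl.sign_off())"
```

```text
the job is handed in; nothing more can be done
None
```

I turned the knob to its anticlockwise end stop, set the beech bottle stop on the red plate and pressed it against the pad. I handed the job in at about 16 s with the gripper still holding the push; no verdict came back.

My last checks before handing in:

| Check | Last reading | Needed |
|---|---|---|
| Knob angle | about 1.50 rad | above 1.42 rad |
| Pad pushed back | about 10.5–11 mm, which is about 8.4–8.8 N | 6–16 mm, 5–13 N |
| Push at the wrist | 7.8 N | 5–13 N |
| Centred along the pad | about 0.5 mm off | within 10 mm |
| Square to the pad | within about 0.1° (0.002 rad) | within 0.09 rad |
| Flat on the plate | top of foot at 29.8 mm, against 30 mm nominal | within 4.5 mm |

- **Hold time:** the push had been held for about 2.5 s when I handed in.
- **Force readings:** the wrist reads slightly less than the pad's travel implies. It also shows about 3 N sideways along the fence. Both are small, and I did not look for the cause.
- **Left alone:** I moved clear of the bottles, bell and ring. A late overview picture showed nothing toppled or visibly shifted, but I did not re-measure their positions.

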